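# Hang the lid of a sandwich press on its hinge pin and open it

### The arm

A 6-joint arm with a two-finger parallel gripper is mounted at the origin on a cart in front of the work surface, level with it; the furniture and walls round the work are solid. World frame = base frame: x ahead of the robot, y to its left, z up, the work surface at z = 0. Lengths are in m, angles in rad, forces in N, time in s.
With the tool pointing down it reaches from about 0.4 to 0.825 m from the base axis. Payload 7 kg.
Tool frame: the origin (TCP) lies between the finger pads; the fingertips stand 8 mm ahead of it and the grasp point (between the pads) lies 11 mm behind it; z points along the fingers, y is the line along which they close (so a half turn about z gives the same grasp; the last joint's range is limited). The gripper opens to 85 mm and grips with 20 to 120 N. Pads are 22 mm wide; open, the fingers measure 114 mm over their backs; the gripper's body (76 mm by 85 mm) begins 54 mm behind the grasp point. The pads swing forward as they close: fully open they stand 13 mm farther back than shut.
Start: joints at [1.462, 0.359, 0.012, 0, -1.224, -0.288], TCP at [0.261, 0.623, 0.239] pointing down, gripper open.
Joint ranges: [-3.07, 3.07], [-1.43, 2.12], [-1.02, 1.25], [-3.03, 1.67], [-3.05, -0], [-3.03, 3.03]. Speed limits (rad/s): [2.39, 2.39, 3.01, 3.14, 3.14, 3.14].

### API

Orientations are given as a rotation vector (axis times angle).
In Python, from workcell import bot gives the robot as it stands.
- The arm moves only by the tool servo_tool, never from a script. Its argument "rows" is one flat list of numbers, 7 for each row, row after row: the opening, from -1 (shut) to 1 (fully open), then the shift along the tool's x, y, z in units of 30 cm (1.0 is 30 cm), then the turn, a rotation vector about the tool's x, y, z in units of 45 degrees (1.0 is 45 degrees). A call has 1 to 8 rows; each row shifts and turns the commanded pose from where the row before left it, along the tool's axes as they then stand; what a row does not reach is not made up. A row lasts 1/12 s, in which the tool goes at most 41.7 mm and 7.16 degrees, less where a joint would pass 70% of its speed; a pose out of reach is approached as far as the arm can. A call with a number of a shift or a turn outside -1 to 1 is refused whole. A call with a gripper value outside its range is refused whole. The fingers move at their own pace and stop on an object; "newtons" is the grip in N (left out, the last holds). Time passes only in rows, so rows that do not move let the fingers close. It gives the time, the measured TCP pose, the force, the opening and the grip force at its end, in the units of the state.
- bot.sense(): the state, without advancing time (a new reading comes with each control period).
- bot.capture(name): name is "side" or "top"; returns the picture (400x640x3 uint8, blue, green, red); there is no depth.
- bot.calibration(name): a dict with "fx", "fy", "cx", "cy" (pixels), "k1" (the pictures are not rectified: a ray, as slopes to the right and down, at radius r is drawn at 1 + k1 r^2 times it, then the intrinsics apply), "xyz" and "attitude" of the camera in the world. Camera axes: x right, y up, looking along -z (the intrinsics and any distortion apply to the point x, -y, -z); pixel columns grow to the right and rows downward; lengths in m; the calibration is good to about 2 mm. A picture is of the moment at which its call begins. calibration takes no time and is no camera call.
- bot.job_done(): hands the job in; it is judged then, once.
The state is a dict: "time_s": time; "joints": joint angles; "dq": joint speeds; "joint_efforts": joint torques, N m; "ee_pos": TCP position; "tcp_rot": TCP orientation; "wrist_force": force on the tool from outside, world axes, zero at the start; "moment": the same for the moment, N m; "width": finger opening in m; "finger_force": force on a finger pad.
Only numpy, scipy, OpenCV 4.12 (cv2) and the standard library are available. Lean on these libraries where they do the work, as an engineer would, in place of code of your own. Each camera call takes 0.05 s, during which the arm holds its last target. There are 200 camera calls.

### The job

The lid of the small sandwich press has been washed and laid back on its base, a little out of place. Slide it back until its two hinge knuckles sit between the ears of the base with their holes in line, push the hinge pin through both knuckles until its knob is fully home, then swing the lid up and leave it standing open by itself, past upright against its stop. Do not disturb the lemon, the mustard jar and the spice jar that stand nearby.

Things in the scene. Friction and masses are not known exactly. Their poses are not given: they have to be found in the camera images.
- press_base: Lower half of the press, fixed: black body 128 mm along its x, 148 mm along y, with a dark ridged plate, top 36 mm above the worktop. Origin: centre of its underside, on the worktop. +x points to the hinge, -x to the handle side, z up. At +x stand two aluminium ears, up to 60 mm high; the one at y = +22 to +42 mm is a guide barrel that carries the pin, the other reaches from y = -22 to -32 mm.
- hinge_seat (a point): Point on the base: the hinge axis (parallel to its y) midway between the ears, at x = 85 mm, 48 mm above the worktop. Axes as the base's. The ears' inner faces are 44 mm apart, with rounded fronts that lead the knuckles in if they are no more than about 4 mm off sideways. An upright stop web stands between them (inner face 11 mm beyond the axis at +x, top 64 mm above the worktop).
- press_lid: Loose lid, 0.4 to 0.85 kg: steel slab 132 mm along x, 140 mm along y, 20 mm thick, lying on the base's plate. Origin: centre of the slab's underside, straight above the base's origin when seated, axes then parallel to the base's. It starts 29 to 40 mm too far to -x, up to 7 mm sideways, turned up to 0.07 rad; a push of a few N slides it. Pinned and let go before upright, it falls shut.
- lid_knuckles (a point): Point on the lid: axis of its two knuckles, midway between them, x = 85 mm, 12 mm above the slab's underside; lid's axes. The knuckles are aluminium tubes (22 mm outside, 13 mm hole, along y) at the slab's +x side, together 40 mm wide: 2 mm play to each ear. When both touch the stop web, this point is at hinge_seat. Opened, the lid leans on the web about 0.37 rad past upright.
- lid_bar (a point): Point on the lid: middle of the cross bar of its black D-shaped handle, x = -112 mm, 16 mm above the slab's underside (52 mm above the worktop when flat). Bar round, 14 mm thick, 72 mm long along the lid's y, 197 mm from the hinge axis. Between it and the slab is an opening 39 mm (x) by 82 mm (y), with only worktop below once the lid is seated.
- hinge_pin (a joint): How far the hinge pin is drawn out, in m: 0 = fully home, knob against the barrel, tip out of the far ear; starts at 0.060 to 0.070, tip still in the barrel. Slides along the base's y, home towards -y, against 2 N friction, stays where left. Steel, 10 mm thick; its 10 mm long pointed tip finds a hole up to 4 mm off. If the holes are farther off, it stops against a knuckle at about 0.055.
- pin_knob (a point): Point on the pin: middle of the outer face of its black knob (24 mm diameter, 16 mm long), on the pin's axis 48 mm above the worktop, at base x = 85 mm, y = 58 mm when home. Axes as the base's.
- lemon: The lemon, 71 by 53 by 51 mm, on the worktop to the right of the press; bystander. Origin under its centre.
- mustard_jar: The squat jar with a red lid, 62 mm wide, 90 mm high, at the back, behind the spice jar; bystander. Origin: centre of its underside.
- spice_jar: The slim spice jar with a white cap, 43 mm wide, 85 mm high, behind the lemon, right of the press; bystander. Origin: centre of its underside.

How it is judged:
By the outcome, as a careful person would: the job done as asked, in the order asked, and still so for the second after the job is handed in, with the robot touching nothing.
It also fails if it takes over 61 s, if anything falls off the work surface, if the arm or the gripper's body presses on something with over 40 N, if the wrist force passes 120 N, or if a joint passes its speed limit or range.

## Working session

There is one attempt and no reset: what is moved stays moved. The work goes in short steps, Python scripts to look and compute and a tool call to move; the robot and the scene stay as the last step left them, time stands still between calls to the robot, and variables do not carry over. Pictures are saved under pics/ and viewed, at most 12 in all, crops included, and the job is handed in when it is done.

Besides the shell and the picture viewer there is one more tool, called by a JSON object that holds its "op" and its "data". servo_tool: Moves the arm, as the interface text tells. Shifts and turns lie within -1 to 1; 1 stands for 30 cm of shift or 45 degrees of turn. Its arguments: {"type":"object","properties":{"rows":{"type":"array"},"newtons":{"type":"number"}},"required":["rows"]}

```bash
ls; mkdir -p pics
python3 - <<'E'
from workcell import bot
import cv2
for n in("side","top"):
    cv2.imwrite(f"pics/{n}0.png",bot.capture(n)); print(n,bot.calibration(n))
print(bot.sense())
E
```

```text
pics
side {'fx': 520.2000328298333, 'fy': 520.2000328298333, 'cx': 316.28768566589827, 'cy': 206.11709357828312, 'k1': -0.14505078135971267, 'xyz': array([ 0.54341816, -0.4985867 ,  1.01327296]), 'attitude': array([ 0.53277457, -0.00114278,  0.01466008])}
top {'fx': 437.4765755136329, 'fy': 437.4765755136329, 'cx': 323.7454229195204, 'cy': 197.580901321265, 'k1': -0.08641480306934088, 'xyz': array([0.46960003, 0.05784513, 1.20553064]), 'attitude': array([ 0.05176273, -0.02594589, -1.55067546])}
{'time_s': 0.1, 'joints': array([ 1.46211227e+00,  3.59307351e-01,  1.11368905e-02, -3.05235615e-04,
       -1.22409525e+00, -2.88116227e-01]), 'dq': array([ 0.00031151, -0.0031232 ,  0.00226383,  0.00095448,  0.00079263,
       -0.00016743]), 'joint_efforts': array([-2.62005764e-03, -5.84762943e+01,  2.94105434e+01,  6.95440382e+00,
       -3.15791891e-03,  2.24179374e-06]), 'ee_pos': array([0.26071877, 0.62215539, 0.23845716]), 'tcp_rot': array([ 3.07847240e+00, -6.19077841e-01, -2.42089779e-04]), 'wrist_force': array([ 0.1745576 , -0.58121907, -0.39164448]), 'moment': array([ 0.00368611,  0.01398878, -0.01820052]), 'finger_force': 0.0, 'width': 0.08519382031129182}
```

View pics/top0.png

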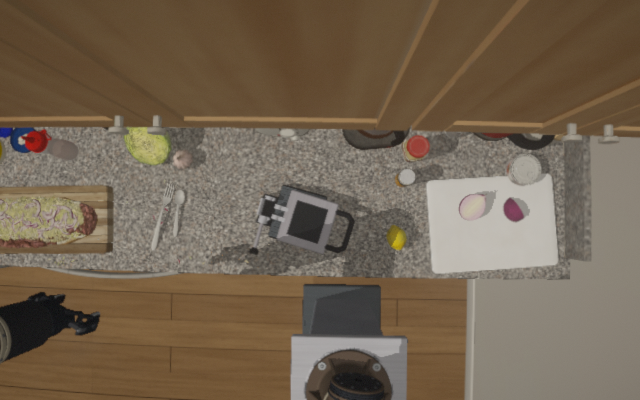

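View pics/side0.png

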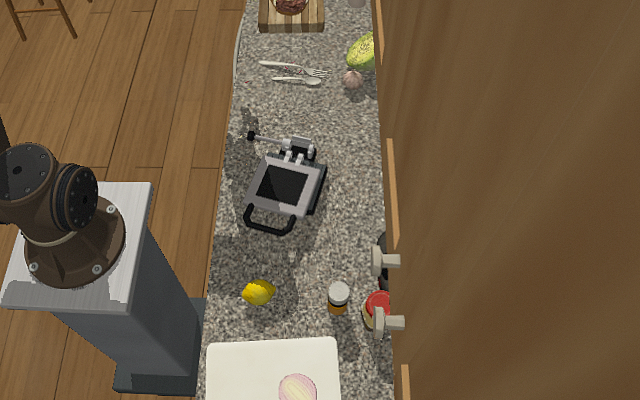

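The top view shows the press at about (305,218). Its hinge is on the left (world +y), the handle is at (345,232), and the pin knob is near (253,251), on the robot's side. I'll enlarge both views.

```bash
cat > h.py <<'E'
import numpy as np, cv2
from workcell import bot
from scipy.spatial.transform import Rotation as R
def cam(n):
    c=bot.calibration(n); return c,R.from_rotvec(c["attitude"]).as_matrix()
def ray(n,u,v):
    c,M=cam(n); K=np.array([[c["fx"],0,c["cx"]],[0,c["fy"],c["cy"]],[0,0,1]])
    p=cv2.undistortPoints(np.array([[[u,v]]],float),K,np.array([c["k1"],0,0,0.]))[0,0]
    d=M@np.array([p[0],-p[1],-1]); return c["xyz"],d
def onz(n,u,v,z):
    o,d=ray(n,u,v); return o+d*(z-o[2])/d[2]
def proj(n,P):
    c,M=cam(n); q=M.T@(np.asarray(P,float)-c["xyz"]); x,y=q[0]/-q[2],-q[1]/-q[2]
    s=1+c["k1"]*(x*x+y*y); return np.array([c["fx"]*x*s+c["cx"],c["fy"]*y*s+c["cy"]])
def tri(a,b,ua,ub):
    o1,d1=ray(a,*ua);o2,d2=ray(b,*ub)
    t=np.linalg.lstsq(np.c_[d1,-d2],o2-o1,rcond=None)[0]
    p,q=o1+t[0]*d1,o2+t[1]*d2; return (p+q)/2,np.linalg.norm(p-q)
def crop(n,x0,y0,w,h,s,name):
    im=bot.capture(n); cv2.imwrite("pics/"+name,cv2.resize(im[y0:y0+h,x0:x0+w],None,fx=s,fy=s,interpolation=cv2.INTER_CUBIC))
E
python3 - <<'E'
from h import *
crop("top",240,175,130,95,6,"t1.png"); crop("side",225,120,120,120,5,"s1.png")
E
```

```text
(no output)
```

View pics/t1.png

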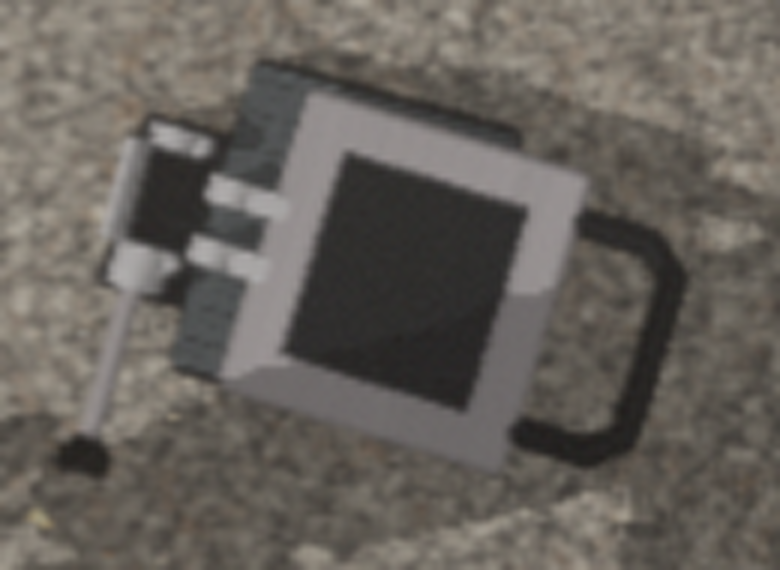

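View pics/s1.png

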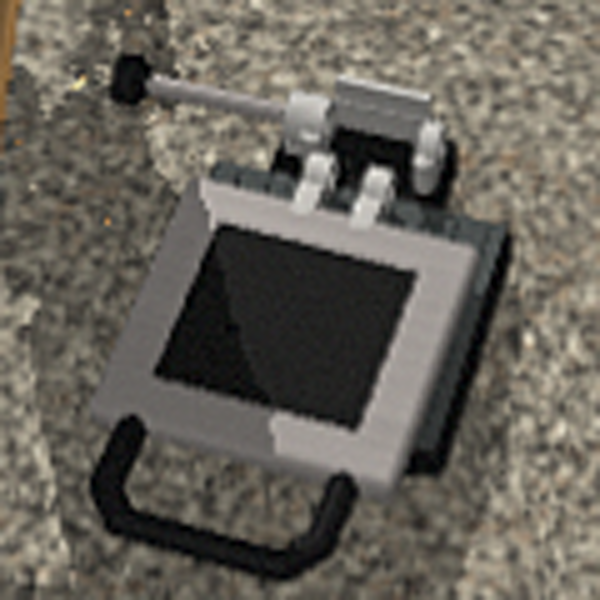

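The lid corners are at crop (312,92), (588,180), (500,468) and (220,378) in the top view. The visible base corners are (258,65) and (175,362), and the knob is at (83,455). Next I turn these into world points.

Run:
```python
from h import *
np.set_printoptions(precision=4,suppress=True)
T=lambda x,y:(240+(x+.5)/6-.5,175+(y+.5)/6-.5)
S=lambda x,y:(225+(x+.5)/5-.5,120+(y+.5)/5-.5)
lt=[(312,92),(588,180),(500,468),(220,378)]; ls=[(478,245),(390,497),(92,410),(200,180)]
A=np.array([onz("top",*T(*p),.056) for p in lt]);B=np.array([onz("side",*S(*p),.056) for p in ls])
print(A,B)
for Q in(A,B):
    print("sides",[np.linalg.norm(Q[i]-Q[i-1]) for i in range(4)],"c",Q.mean(0))
    # lid x axis: from handle corners (1,2) to hinge (0,3)
    d=(Q[0]+Q[3]-Q[1]-Q[2]); print("yaw x",np.arctan2(d[1],d[0]), "by y",np.arctan2(*(lambda e:(e[1],e[0]))(Q[3]+Q[2]-Q[0]-Q[1]))-np.pi/2)
print("baseT",onz("top",*T(258,65),.036),onz("top",*T(175,362),.036))
print("baseS",onz("side",*S(510,230),.036))
print("knobtri",tri("top","side",T(83,455),S(130,80)))
print("knob",onz("top",*T(83,455),.048),onz("side",*S(130,80),.048))
print("barrel near end T",onz("top",*T(130,288),.048),"S",onz("side",*S(288,113),.048))
print("farear",tri("top","side",T(182,140),S(430,140)),"barrel",tri("top","side",T(140,265),S(308,112)))
print("web",onz("top",*T(133,140),.064),onz("top",*T(108,230),.064),onz("side",*S(340,77),.064),onz("side",*S(432,97),.064))
print("kn",onz("top",*T(212,185),.059),onz("top",*T(197,248),.059),onz("side",*S(322,160),.059),onz("side",*S(380,175),.059))
print("bar", onz("top",*T(660,345),.052),onz("side",*S(205,545),.052))
for n,u in(("lemon",(397,239)),):print(onz("top",*u,.025))
for n,z,u in(("spice",.085,(407,177)),("must",.09,(418,147))):print(n,onz("top",*u,z))
```

```text
[[0.5451 0.1626 0.056 ]
 [0.5088 0.0406 0.056 ]
 [0.3823 0.0766 0.056 ]
 [0.4188 0.2001 0.056 ]] [[0.5478 0.1632 0.056 ]
 [0.512  0.0339 0.056 ]
 [0.3826 0.0745 0.056 ]
 [0.4212 0.1971 0.056 ]]
sides [np.float64(0.13170608910766768), np.float64(0.12727186729169598), np.float64(0.13152019171619375), np.float64(0.12874130707692374)] c [0.4637 0.12   0.056 ]
yaw x 1.28219054306605 by y 1.2879222917619333
sides [np.float64(0.1310680947711769), np.float64(0.13421690290509455), np.float64(0.13567900582833545), np.float64(0.1285216690817913)] c [0.4659 0.1172 0.056 ]
yaw x 1.283589333139319 by y 1.2876970955467928
baseT [0.5581 0.189  0.036 ] [0.4246 0.2229 0.036 ]
baseS [0.5625 0.1857 0.036 ]
knobtri (array([0.3831, 0.2612, 0.0472]), np.float64(3.4330238225587245e-05))
knob [0.3831 0.261  0.048 ] [0.3832 0.2606 0.048 ]
barrel near end T [0.4573 0.242  0.048 ] S [0.4586 0.242  0.048 ]
farear (array([0.524 , 0.2192, 0.0586]), np.float64(0.002560117161603824)) barrel (array([0.468 , 0.2367, 0.0558]), np.float64(0.0010232699718016383))
web [0.5221 0.2398 0.064 ] [0.4825 0.2498 0.064 ] [0.4831 0.251  0.064 ] [0.5258 0.24   0.064 ]
kn [0.5032 0.2053 0.059 ] [0.4755 0.2112 0.059 ] [0.4764 0.207  0.059 ] [0.503  0.1989 0.059 ]
bar [0.4372 0.0077 0.052 ] [0.435  0.0118 0.052 ]
[ 0.4203 -0.1215  0.025 ]
spice [ 0.5822 -0.1361  0.085 ]
must [ 0.6598 -0.1631  0.09  ]
```

Base pose estimate: yaw 1.322, origin (0.478, 0.149). In the base frame the lid sits at x −32 mm, y +5 mm, turned −0.037 rad. All of that is within the stated ranges. The bar is at about (0.435, 0.0105). I'll move above it, with the tool y axis along the lid's x.

{"op": "servo_tool", "data": {"rows": [0.2,0,0,0,0,0,-0.141,0.2,0.067,0.105,0,0,0,0,0.2,0.067,0.105,0,0,0,0,0.2,0.067,0.105,0,0,0,0,0.2,0.067,0.105,0,0,0,0,0.2,0.067,0.105,0,0,0,0,0.2,0.067,0.105,0,0,0,0,0.2,0.067,0.105,0,0,0,0], "newtons": 40}}

```text
time_s: 0.87
ee_pos: [0.3337, 0.3694, 0.2392]
tcp_rot: [-3.11, 0.447, 0.0]
wrist_force: [-0.7, -0.0, -0.5]
width: 0.0513
finger_force: 0.0
```

{"op": "servo_tool", "data": {"rows": [0.2,0.067,0.105,0,0,0,0,0.2,0.067,0.105,0,0,0,0,0.2,0.067,0.105,0,0,0,0,0.2,0.067,0.105,0,0,0,0,0.2,0.067,0.105,0,0,0,0,0.2,0.067,0.105,0,0,0,0,0.2,0.067,0.105,0,0,0,0,0.2,0.067,0.105,0,0,0,0]}}

```text
time_s: 1.53
ee_pos: [0.4167, 0.0824, 0.2397]
tcp_rot: [-3.109, 0.447, -0.001]
wrist_force: [0.1, -0.0, 0.1]
width: 0.0511
finger_force: 0.0
```

```bash
cat >> h.py <<'E'
def need(p,xang):
    "shift (units of .3 m) and turn (units of 45 deg) in tool axes to a tool-down pose"
    s=bot.sense(); Rt=R.from_rotvec(s["tcp_rot"]).as_matrix()
    c,k=np.cos(xang),np.sin(xang); G=np.array([[c,k,0],[k,-c,0],[0,0,-1]])
    np.set_printoptions(precision=4,suppress=True)
    print("t",round(s["time_s"],2),"pos",s["ee_pos"],"xang",round(np.arctan2(Rt[1,0],Rt[0,0]),4),"F",s["wrist_force"],"w",round(s["width"],4))
    print("shift",Rt.T@(np.asarray(p)-s["ee_pos"])/.3,"turn",R.from_matrix(Rt.T@G).as_rotvec()/(np.pi/4))
E
python3 - <<'E'
from h import *
need([.435,.0105,.11],-.286)
E
```

```text
t 1.53 pos [0.4167 0.0824 0.2397] xang -0.2855 F [ 0.1191 -0.009   0.0805] w 0.0511
shift [0.1257 0.2131 0.4321] turn [-0.0011 -0.0007  0.0006]
```

{"op": "servo_tool", "data": {"rows": [0.2,0.06,0.113,0,0,0,0,0.2,0,0,0.11,0,0,0,0.2,0,0,0.11,0,0,0,0.2,0,0,0.11,0,0,0,0.2,0,0,0.1,0,0,0,0.2,0,0,0,0,0,0,0.2,0,0,0,0,0,0]}}

```text
time_s: 2.12
ee_pos: [0.4238, 0.0459, 0.1099]
tcp_rot: [3.107, -0.447, -0.004]
wrist_force: [0.1, -0.7, 1.6]
width: 0.0511
finger_force: 0.0
```

Run:
```python
from h import *
need([.435,.0105,.040],-.286)
crop("side",225,120,120,120,5,"s2.png")
```

```text
t 2.12 pos [0.4238 0.0459 0.1099] xang -0.2859 F [ 0.1276 -0.6835  1.5714] w 0.0511
shift [0.0696 0.1021 0.233 ] turn [0.0038 0.0028 0.0001]
```

View pics/s2.png

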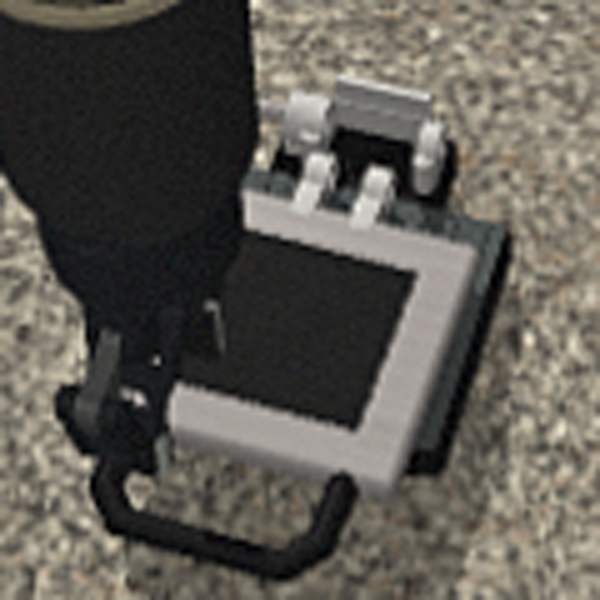

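The fingers are still over the slab, short of the bar at crop (205,545). That row's shift fell short, so I'll make up the remainder, then check before going down.

{"op": "servo_tool", "data": {"rows": [0.2,0.035,0.051,0,0,0,0,0.2,0.035,0.051,0,0,0,0,0.2,0,0,0,0,0,0,0.2,0,0,0,0,0,0]}}

```text
time_s: 2.5
ee_pos: [0.4375, 0.0115, 0.1124]
tcp_rot: [-3.107, 0.449, -0.005]
wrist_force: [-0.3, 0.5, -0.3]
width: 0.0513
finger_force: 0.0
```

Run:
```python
from h import *
need([.435,.0105,.040],-.286)
```

```text
t 2.5 pos [0.4375 0.0115 0.1124] xang -0.287 F [-0.3052  0.5348 -0.3121] w 0.0513
shift [-0.0076  0.006   0.2413] turn [-0.0029 -0.0036 -0.0013]
```

{"op": "servo_tool", "data": {"rows": [0.2,-0.007,0.006,0.08,0,0,0,0.2,0,0,0.08,0,0,0,0.2,0,0,0.08,0,0,0,0.2,0,0,0,0,0,0,-1,0,0,0,0,0,0,-1,0,0,0,0,0,0,-1,0,0,0,0,0,0,-1,0,0,0,0,0,0], "newtons": 40}}

```text
time_s: 3.17
ee_pos: [0.4348, 0.011, 0.0399]
tcp_rot: [-3.108, 0.447, -0.005]
wrist_force: [-0.6, 1.8, 2.9]
width: 0.0127
finger_force: 38.9
```

{"op": "servo_tool", "data": {"rows": [-1,0,0,0,0,0,0,-1,0,0,0,0,0,0,-1,0,0,0,0,0,0]}}

```text
time_s: 3.42
ee_pos: [0.4347, 0.0108, 0.0391]
tcp_rot: [-3.108, 0.447, -0.004]
wrist_force: [1.1, 2.8, 3.1]
width: 0.013
finger_force: 39.0
```

Run:
```python
from h import *
need([.435,.0105,.040],-.286)
```

```text
t 3.42 pos [0.4347 0.0108 0.0391] xang -0.2857 F [1.0575 2.788  3.1248] w 0.013
shift [ 0.0012  0.0006 -0.0029] turn [-0.0024 -0.0028  0.0004]
```

The bar is gripped at 13 mm opening. Now I straighten the lid, shift it sideways, and advance most of the way.

{"op": "servo_tool", "data": {"rows": [-1,0.027,0,0,0,0,-0.047,-1,0,-0.015,0,0,0,0,-1,0,-0.015,0,0,0,0,-1,0,-0.01,0,0,0,0,-1,0,0,0,0,0,0,-1,0,0,0,0,0,0]}}

```text
time_s: 3.92
ee_pos: [0.4419, 0.0177, 0.0379]
tcp_rot: [3.114, -0.392, -0.006]
wrist_force: [-3.1, -6.1, 6.9]
width: 0.0125
finger_force: 40.0
```

Run:
```python
from h import *
need([.4506,.0403,.040],-.2488)
crop("top",240,175,100,90,6,"t3.png")
```

```text
t 3.92 pos [0.4419 0.0177 0.0379] xang -0.2505 F [-3.1429 -6.068   6.8957] w 0.0125
shift [ 0.0093 -0.0802 -0.0074] turn [ 0.0047  0.0046 -0.0022]
```

View pics/t3.png

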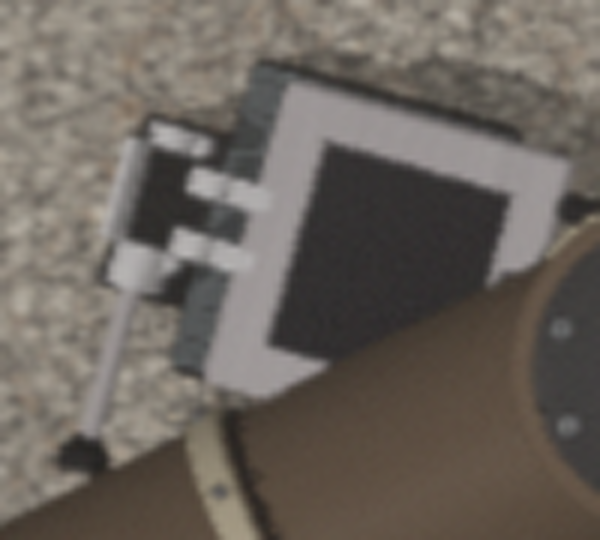

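The slab and base edges look parallel. The knuckles, at crop (190,182) and (175,243), are still about 3 mm towards the barrel. I'll correct sideways, then advance.

{"op": "servo_tool", "data": {"rows": [-1,0.011,0,-0.007,0,0,0,-1,0,-0.015,0,0,0,0,-1,0,-0.015,0,0,0,0,-1,0,-0.015,0,0,0,0,-1,0,-0.015,0,0,0,0,-1,0,0,0,0,0,0]}}

```text
time_s: 4.47
ee_pos: [0.4517, 0.0364, 0.0401]
tcp_rot: [3.117, -0.39, -0.001]
wrist_force: [-1.3, -0.8, 0.6]
width: 0.0129
finger_force: 39.4
```

Run:
```python
from h import *
need([.4506,.0403,.040],-.2488)
```

```text
t 4.47 pos [0.4517 0.0364 0.0401] xang -0.249 F [-1.2643 -0.7737  0.5601] w 0.0129
shift [-0.0066 -0.0118  0.0004] turn [ 0.0011  0.0009 -0.0003]
```

{"op": "servo_tool", "data": {"rows": [-1,0,-0.007,0,0,0,0,-1,0,-0.007,0,0,0,0,-1,0,0,0,0,0,0]}}

```text
time_s: 4.72
ee_pos: [0.4518, 0.0393, 0.0401]
tcp_rot: [3.115, -0.39, -0.003]
wrist_force: [-2.2, -6.7, 1.9]
width: 0.0128
finger_force: 39.7
```

{"op": "servo_tool", "data": {"rows": [-1,0,-0.007,0,0,0,0,-1,0,0,0,0,0,0]}}

```text
time_s: 4.88
ee_pos: [0.4512, 0.0396, 0.04]
tcp_rot: [3.112, -0.39, -0.006]
wrist_force: [-1.8, -17.3, 7.0]
width: 0.0125
finger_force: 40.3
```

Run:
```python
from h import *
need([.4506,.0403,.040],-.2488)
crop("top",240,175,100,90,6,"t4.png")
```

```text
t 4.88 pos [0.4512 0.0396 0.04  ] xang -0.2494 F [ -1.7723 -17.3004   6.9758] w 0.0125
shift [-0.0026 -0.0017  0.0001] turn [ 0.0067  0.0045 -0.0008]
```

View pics/t4.png

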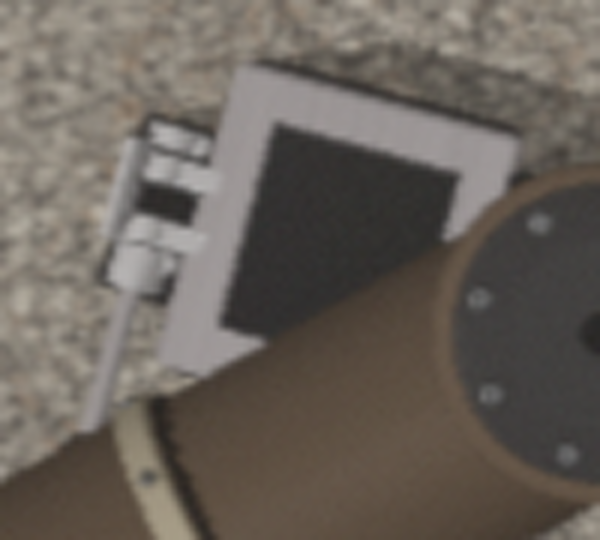

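Both knuckles sit between the ears against the web, with 17 N of contact. I'll unload, release and lift.

{"op": "servo_tool", "data": {"rows": [-1,0,0.005,0,0,0,0,0.1,0,0,0,0,0,0,0.1,0,0,0,0,0,0,0.1,0,0,0,0,0,0,0.1,0,0,0,0,0,0,0.1,0,0,-0.1,0,0,0,0.1,0,0,-0.12,0,0,0,0.1,0,0,-0.12,0,0,0]}}

```text
time_s: 5.6
ee_pos: [0.4526, 0.0408, 0.1433]
tcp_rot: [3.116, -0.39, -0.002]
wrist_force: [1.9, 1.1, -0.9]
width: 0.047
finger_force: 0.0
```

Run:
```python
from h import *
ey=np.array([-.9692,.2462])
P=np.array([.4991,.2312])+.148*ey   # 25 mm outside knob face
print(P); need([*P,.14],-.2488)
```

```text
[0.3556584 0.2676376]
t 5.6 pos [0.4526 0.0408 0.1433] xang -0.2488 F [ 1.9239  1.0506 -0.8628] w 0.047
shift [-0.4994 -0.6534  0.0107] turn [0.0016 0.0017 0.    ]
```

{"op": "servo_tool", "data": {"rows": [-1,-0.062,-0.082,-0.02,0,0,0,-1,-0.062,-0.082,0,0,0,0,-1,-0.062,-0.082,0,0,0,0,-1,-0.062,-0.082,0,0,0,0,-1,-0.062,-0.082,0,0,0,0,-1,-0.062,-0.082,0,0,0,0,-1,-0.062,-0.082,0,0,0,0,-1,-0.062,-0.082,0,0,0,0]}}

```text
time_s: 6.27
ee_pos: [0.3565, 0.27, 0.1487]
tcp_rot: [-3.116, 0.389, -0.001]
wrist_force: [-0.0, -0.4, -0.2]
width: -0.0
finger_force: 0.0
```

{"op": "servo_tool", "data": {"rows": [-1,0,0,0,0,0,0,-1,0,0,0,0,0,0]}}

```text
time_s: 6.43
ee_pos: [0.3568, 0.2699, 0.1485]
tcp_rot: [-3.117, 0.385, -0.0]
wrist_force: [-0.6, -1.3, -0.6]
width: 0.0
finger_force: 0.0
```

Run:
```python
from h import *
need([.3557,.2676,.040],-.2488)
cv2.imwrite("pics/tmp.png",bot.capture("side"))
```

```text
t 6.43 pos [0.3568 0.2699 0.1485] xang -0.2459 F [-0.6006 -1.2715 -0.6452] w 0.0
shift [-0.0016  0.0084  0.3615] turn [-0.0007 -0.0001  0.0037]
```

{"op": "servo_tool", "data": {"rows": [-1,-0.002,0.008,0.09,0,0,0,-1,0,0,0.09,0,0,0,-1,0,0,0.09,0,0,0,-1,0,0,0.09,0,0,0,-1,0,0,0,0,0,0]}}

```text
time_s: 6.9
ee_pos: [0.3548, 0.2624, 0.0366]
tcp_rot: [3.11, -0.393, -0.005]
wrist_force: [0.0, -1.3, -0.2]
width: 0.0
finger_force: 0.0
```

{"op": "servo_tool", "data": {"rows": [-1,0.025,0,0,0,0,0,-1,0.025,0,0,0,0,0,-1,0.015,0,0,0,0,0,-1,0.015,0,0,0,0,0,-1,0.015,0,0,0,0,0,-1,0,0,0,0,0,0]}}

```text
time_s: 7.4
ee_pos: [0.3852, 0.2595, 0.0413]
tcp_rot: [-3.115, 0.391, -0.002]
wrist_force: [0.5, 0.1, 0.4]
width: 0.0
finger_force: 0.0
```

Run:
```python
from h import *
P=np.array([.4991,.2312])+.069*np.array([-.9692,.2462])
print(P); need([*P,.04],-.2488)
```

```text
[0.4322252 0.2481878]
t 7.4 pos [0.3852 0.2595 0.0413] xang -0.2496 F [0.4505 0.1263 0.4438] w 0.0
shift [ 0.1613 -0.0023  0.0046] turn [-0.0028 -0.0013 -0.0011]
```

{"op": "servo_tool", "data": {"rows": [-1,0.015,0,0,0,0,0,-1,0.015,0,0,0,0,0,-1,0.015,0,0,0,0,0]}}

```text
time_s: 7.65
ee_pos: [0.3974, 0.2559, 0.0407]
tcp_rot: [-3.117, 0.39, -0.001]
wrist_force: [-1.7, 1.1, 2.8]
width: 0.0003
finger_force: 1.2
```

Run:
```python
from h import *
need([.4322,.2482,.04],-.2488)
crop("side",215,110,120,100,6,"s5.png")
```

```text
t 7.65 pos [0.3974 0.2559 0.0407] xang -0.2487 F [-1.661   1.084   2.7973] w 0.0003
shift [ 0.1189 -0.0036  0.0024] turn [-0.0009 -0.0003  0.0001]
```

View pics/s5.png

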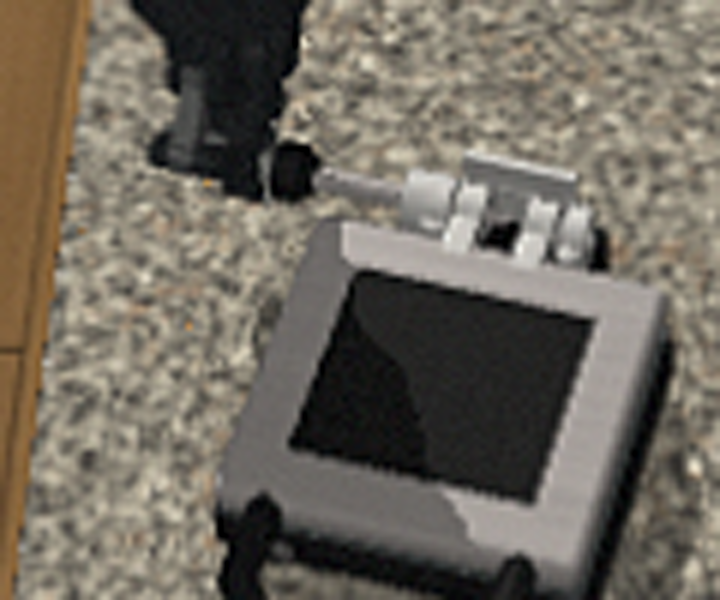

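The fingers are pushing the knob at crop (297,168). About 36 mm of pin is still showing, so the tip is already past the first knuckle's face. I'll continue.

{"op": "servo_tool", "data": {"rows": [-1,0.015,-0.003,0,0,0,0,-1,0.015,0,0,0,0,0,-1,0.015,0,0,0,0,0,-1,0.015,0,0,0,0,0,-1,0.015,0,0,0,0,0]}}

```text
time_s: 8.12
ee_pos: [0.4192, 0.2506, 0.0403]
tcp_rot: [3.117, -0.39, -0.001]
wrist_force: [-3.1, -1.1, 1.5]
width: -0.0002
finger_force: 1.2
```

{"op": "servo_tool", "data": {"rows": [-1,0.013,0,0,0,0,0,-1,0.013,0,0,0,0,0,-1,0.007,0,0,0,0,0]}}

```text
time_s: 8.37
ee_pos: [0.4289, 0.2482, 0.0402]
tcp_rot: [3.117, -0.391, -0.0]
wrist_force: [-2.4, -0.7, 1.5]
width: -0.0001
finger_force: 1.1
```

Run:
```python
from h import *
need([.4322,.2482,.04],-.2488)
```

```text
t 8.37 pos [0.4289 0.2482 0.0402] xang -0.2494 F [-2.427  -0.7137  1.5068] w -0.0001
shift [ 0.0108 -0.0028  0.0008] turn [ 0.0006  0.0002 -0.0008]
```

Force is low, only sliding friction. I'll push on gently until the force rises sharply at the barrel.

{"op": "servo_tool", "data": {"rows": [-1,0.007,0,0,0,0,0,-1,0.007,0,0,0,0,0,-1,0,0,0,0,0,0]}}

```text
time_s: 8.62
ee_pos: [0.4328, 0.2474, 0.0403]
tcp_rot: [3.117, -0.391, 0.0]
wrist_force: [-1.1, 0.2, -0.6]
width: -0.0001
finger_force: 0.5
```

{"op": "servo_tool", "data": {"rows": [-1,0.007,0,0,0,0,0,-1,0.005,0,0,0,0,0,-1,0,0,0,0,0,0]}}

```text
time_s: 8.87
ee_pos: [0.4332, 0.2472, 0.0403]
tcp_rot: [-3.117, 0.392, 0.006]
wrist_force: [-24.5, 9.9, 11.1]
width: -0.0
finger_force: 13.4
```

Run:
```python
from h import *
need([.4322,.2482,.04],-.2488)
```

```text
t 8.87 pos [0.4332 0.2472 0.0403] xang -0.2501 F [-24.5438   9.8579  11.0515] w -0.0
shift [-0.0039 -0.0024  0.001 ] turn [ 0.0004  0.0049 -0.0017]
```

The knob is home: force jumped to 26 N at the expected position. I'll retreat upward and go back to the bar.

{"op": "servo_tool", "data": {"rows": [-1,-0.06,0,0,0,0,0,-1,0,0,-0.12,0,0,0,-1,0,0,-0.12,0,0,0,-1,0,0,-0.12,0,0,0,-0.1,0,0,0,0,0,0]}}

```text
time_s: 9.28
ee_pos: [0.422, 0.2545, 0.1557]
tcp_rot: [-3.108, 0.386, -0.013]
wrist_force: [1.5, 0.3, 0.4]
width: 0.0108
finger_force: 0.0
```

Run:
```python
from h import *
need([.4510,.0400,.148],-.2488)
crop("side",215,110,120,100,6,"s6.png")
```

```text
t 9.28 pos [0.422  0.2545 0.1557] xang -0.2468 F [1.4983 0.2754 0.3829] w 0.0108
shift [0.2684 0.6699 0.0206] turn [-0.0134 -0.0087  0.0026]
```

View pics/s6.png

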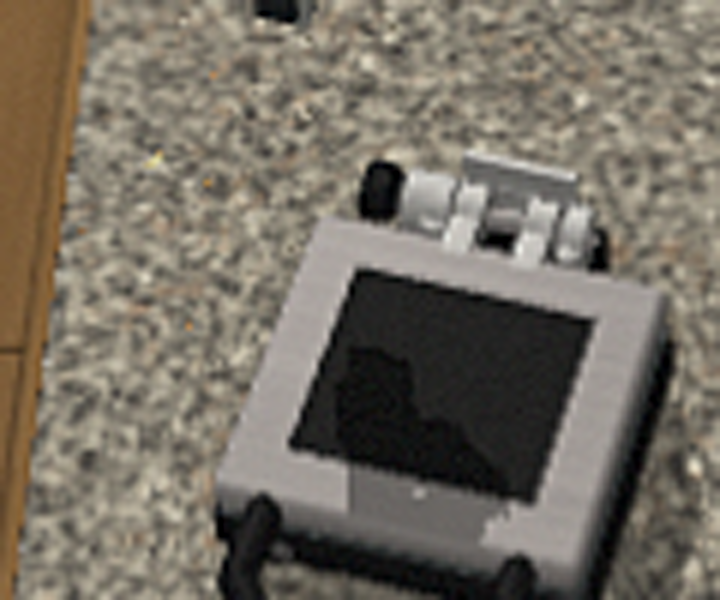

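The knob at crop (383,190) is flush with the barrel, and the pin shows between the knuckles. Moving to the bar.

{"op": "servo_tool", "data": {"rows": [0.1,0.038,0.096,0,0,0,0,0.1,0.038,0.096,0,0,0,0,0.1,0.038,0.096,0,0,0,0,0.1,0.038,0.096,0,0,0,0,0.1,0.038,0.096,0,0,0,0,0.1,0.038,0.096,0,0,0,0,0.1,0.038,0.096,0,0,0,0,0.1,0,0,0,0,0,0]}}

```text
time_s: 10.0
ee_pos: [0.446, 0.0324, 0.1479]
tcp_rot: [3.116, -0.395, -0.001]
wrist_force: [-0.1, 0.2, -0.3]
width: 0.0467
finger_force: 0.0
```

Run:
```python
from h import *
need([.4510,.0400,.04],-.2488)
```

```text
t 10.0 pos [0.446  0.0324 0.1479] xang -0.2519 F [-0.1226  0.2144 -0.2578] w 0.0467
shift [ 0.0099 -0.0288  0.3598] turn [ 0.0008  0.0004 -0.004 ]
```

{"op": "servo_tool", "data": {"rows": [0.1,0.01,-0.029,0,0,0,-0.004,0.1,0,0,0.09,0,0,0,0.1,0,0,0.09,0,0,0,0.1,0,0,0.09,0,0,0,0.1,0,0,0.09,0,0,0,0.1,0,0,0,0,0,0]}}

```text
time_s: 10.5
ee_pos: [0.4489, 0.0434, 0.0362]
tcp_rot: [3.114, -0.385, -0.009]
wrist_force: [-1.3, -0.1, -0.3]
width: 0.047
finger_force: 0.0
```

Run:
```python
from h import *
need([.4510,.0400,.04],-.2488)
```

```text
t 10.5 pos [0.4489 0.0434 0.0362] xang -0.2458 F [-1.2649 -0.0532 -0.2646] w 0.047
shift [ 0.0093  0.0095 -0.0125] turn [0.0058 0.0068 0.0039]
```

{"op": "servo_tool", "data": {"rows": [0.1,0.005,0.006,-0.008,0,0,0,-1,0,0,0,0,0,0,-1,0,0,0,0,0,0,-1,0,0,0,0,0,0,-1,0,0,0,0,0,0,-1,0,0,0,0,0,0], "newtons": 40}}

```text
time_s: 11.0
ee_pos: [0.4519, 0.0394, 0.0446]
tcp_rot: [3.115, -0.384, 0.0]
wrist_force: [0.3, -16.5, 9.6]
width: 0.0127
finger_force: 38.9
```

Run:
```python
from h import *
need([.4510,.0400,.04],-.2488)
# arc: bar relative to hinge axis, base x and z; tool stays down. tool y=-base x, tool z=-z
a0=np.arctan2(.004,-.197)
for deg in range(0,121,10):
    a=np.pi-np.radians(deg)-(np.pi-a0); r=.197
    a=a0-np.radians(deg); print(deg,np.round([r*np.cos(a),r*np.sin(a)],4))
```

```text
t 11.0 pos [0.4519 0.0394 0.0446] xang -0.2456 F [  0.3337 -16.4651   9.628 ] w 0.0127
shift [-0.0035 -0.0011  0.0153] turn [ 0.0031 -0.0005  0.0041]
0 [-0.197  0.004]
10 [-0.1933  0.0381]
20 [-0.1837  0.0711]
30 [-0.1686  0.1019]
40 [-0.1483  0.1297]
50 [-0.1235  0.1535]
60 [-0.095   0.1726]
70 [-0.0636  0.1864]
80 [-0.0303  0.1947]
90 [0.004 0.197]
100 [0.0381 0.1933]
110 [0.0711 0.1837]
120 [0.1019 0.1686]
```

I relieve the sideways load first, then lift along the arc in 5° steps with the tool pointing down. The bar is round, so it can pivot in the pads.

{"op": "servo_tool", "data": {"rows": [-1,0,0.006,0,0,0,0,-1,0,-0.004,-0.057,0,0,0,-1,0,-0.009,-0.057,0,0,0,-1,0,-0.014,-0.056,0,0,0,-1,0,-0.018,-0.054,0,0,0,-1,0,0,0,0,0,0], "newtons": 35}}

```text
time_s: 11.5
ee_pos: [0.4552, 0.052, 0.1136]
tcp_rot: [3.117, -0.385, 0.003]
wrist_force: [-0.6, -10.4, -1.3]
width: 0.0126
finger_force: 35.8
```

```bash
cat >> h.py <<'E'
def arc():
    s=bot.sense(); ex=np.array([.2462,.9692]); ey=np.array([-.9692,.2462]); d=s["ee_pos"][:2]-np.array([.4991,.2312])
    Rt=R.from_rotvec(s["tcp_rot"]).as_matrix(); g=s["ee_pos"]-.011*Rt[:,2]
    d=g[:2]-np.array([.4991,.2312]); X,Z=d@ex,g[2]-.048
    print("t",s["time_s"],"bar x,y,z",X,d@ey,Z,"r",np.hypot(X,Z),"elev",np.degrees(np.arctan2(Z,-X)),"F along ex,ey,z",s["wrist_force"][:2]@ex,s["wrist_force"][:2]@ey,s["wrist_force"][2],"w",s["width"])
E
python3 -c "
from h import *
arc()"
```

```text
t 11.5 bar x,y,z -0.18443448639938753 -0.001559443196329835 0.07657818266407619 r 0.19970052036371483 elev 22.548485621893427 F along ex,ey,z -10.214943230551958 -1.9691533362648916 -1.2895409206538215 w 0.012633628946588133
```

{"op": "servo_tool", "data": {"rows": [-1,0,-0.019,-0.052,0,0,0,-1,0,-0.027,-0.05,0,0,0,-1,0,-0.032,-0.048,0,0,0,-1,0,-0.036,-0.045,0,0,0,-1,0,-0.04,-0.041,0,0,0,-1,0,-0.043,-0.038,0,0,0,-1,0,0,0,0,0,0]}}

```text
time_s: 12.08
ee_pos: [0.4705, 0.1091, 0.1968]
tcp_rot: [3.116, -0.383, 0.006]
wrist_force: [-3.4, -15.0, 13.2]
width: 0.0127
finger_force: 35.2
```

```bash
python3 -c "
from h import *
arc()"
```

```text
t 12.0833 bar x,y,z -0.125391296269672 -0.0022742033575454644 0.15983573809635343 r 0.20315127455419704 elev 51.88578037126624 F along ex,ey,z -15.413160414793783 -0.3872342328064913 13.177469056642396 w 0.012675801995855688
```

{"op": "servo_tool", "data": {"rows": [-1,0,-0.04,-0.042,0,0,0,-1,0,-0.049,-0.03,0,0,0,-1,0,-0.051,-0.025,0,0,0,-1,0,-0.053,-0.021,0,0,0,-1,0,0,0,0,0,0]}}

```text
time_s: 12.5
ee_pos: [0.4853, 0.1675, 0.2316]
tcp_rot: [-3.117, 0.383, -0.007]
wrist_force: [-1.7, -6.4, 11.3]
width: 0.0125
finger_force: 36.0
```

```bash
python3 -c "
from h import *
arc()"
```

```text
t 12.5 bar x,y,z -0.06519783367156794 -0.0022560668501963033 0.1946325414815424 r 0.205262231594197 elev 71.48022715833115 F along ex,ey,z -6.584937978140873 0.11152171047852821 11.324502616733376 w 0.01249890924603826
```

{"op": "servo_tool", "data": {"rows": [-1,0,-0.053,-0.022,0,0,0,-1,0,-0.056,-0.012,0,0,0,-1,0,-0.057,-0.007,0,0,0,-1,0,-0.057,-0.002,0,0,0,-1,0,-0.057,0.003,0,0,0,-1,0,0,0,0,0,0]}}

```text
time_s: 13.0
ee_pos: [0.5059, 0.2518, 0.2402]
tcp_rot: [-3.116, 0.382, -0.004]
wrist_force: [0.7, -0.4, 9.0]
width: 0.0122
finger_force: 36.8
```

```bash
python3 -c "
from h import *
arc()"
```

```text
t 13.0 bar x,y,z 0.021603739686973274 -0.0014986502358233763 0.2032407927399038 r 0.20438576614335707 elev 96.06754433440939 F along ex,ey,z -0.218869414953451 -0.7761289378144045 9.026343121798432 w 0.012185481619748032
```

{"op": "servo_tool", "data": {"rows": [-1,0,-0.057,0.007,0,0,0,-1,0,-0.056,0.013,0,0,0,-1,0,-0.027,0.009,0,0,0,-1,0,0,0,0,0,0]}}

```text
time_s: 13.33
ee_pos: [0.5154, 0.2917, 0.2303]
tcp_rot: [-3.117, 0.383, -0.002]
wrist_force: [2.5, 0.6, 4.7]
width: 0.0125
finger_force: 37.1
```

```bash
python3 -c "
from h import *
arc()"
```

```text
t 13.3333 bar x,y,z 0.06267407136044863 -0.000912004879703391 0.19327754638166633 r 0.20318525821577654 elev 107.9663130233504 F along ex,ey,z 1.147651088140529 -2.2764431851273526 4.686284544805373 w 0.01252252827807063
```

{"op": "servo_tool", "data": {"rows": [-1,0,-0.023,0.008,0,0,0,-1,0,-0.012,0.005,0,0,0,-1,0,0,0,0,0,0]}}

```text
time_s: 13.58
ee_pos: [0.5176, 0.3005, 0.2268]
tcp_rot: [-3.117, 0.384, -0.001]
wrist_force: [0.4, 0.5, 6.0]
width: 0.0128
finger_force: 37.6
```

```bash
python3 -c "
from h import *
arc()"
```

```text
t 13.5833 bar x,y,z 0.07170263997342259 -0.000839035886843309 0.18980290268897287 r 0.20289507250871808 elev 110.69527141076446 F along ex,ey,z 0.5732410451114712 -0.2844599718756596 5.979659286894998 w 0.012754945047952588
```

{"op": "servo_tool", "data": {"rows": [-1,0,-0.01,0.004,0,0,0,-1,0,-0.01,0.004,0,0,0,-1,0,0,0,0,0,0]}}

```text
time_s: 13.83
ee_pos: [0.5188, 0.3058, 0.2245]
tcp_rot: [-3.117, 0.385, -0.001]
wrist_force: [1.2, 0.9, 5.3]
width: 0.0124
finger_force: 37.8
```

```bash
python3 -c "
from h import *
arc()"
```

```text
t 13.8333 bar x,y,z 0.07715829915126665 -0.0007661295657251412 0.18752229868915526 r 0.20277577674264033 elev 112.36530379734504 F along ex,ey,z 1.1518912955366778 -0.9388284443722106 5.268295242402067 w 0.01242145483267354
```

{"op": "servo_tool", "data": {"rows": [-1,0,-0.01,0.004,0,0,0,-1,0,-0.006,0.003,0,0,0,-1,0,0,0,0,0,0]}}

```text
time_s: 14.08
ee_pos: [0.52, 0.3101, 0.2227]
tcp_rot: [-3.118, 0.385, -0.001]
wrist_force: [-0.5, -0.6, 7.0]
width: 0.0122
finger_force: 38.1
```

```bash
python3 -c "
from h import *
arc()"
```

```text
t 14.0833 bar x,y,z 0.08164771589798482 -0.0008462032492149059 0.1856814527637628 r 0.20283971852627758 elev 113.7360181427208 F along ex,ey,z -0.7120212748557682 0.31101862962341986 7.013549961010269 w 0.012225987860067978
```

{"op": "servo_tool", "data": {"rows": [-1,0,-0.01,0.004,0,0,0,-1,0,-0.006,0.003,0,0,0,-1,0,0,0,0,0,0]}}

```text
time_s: 14.33
ee_pos: [0.521, 0.3144, 0.2205]
tcp_rot: [3.118, -0.385, 0.001]
wrist_force: [0.5, -2.8, 6.6]
width: 0.0125
finger_force: 38.3
```

```bash
python3 -c "
from h import *
arc()
crop('top',230,150,110,90,6,'t7.png')"
```

```text
t 14.3333 bar x,y,z 0.08606711257507133 -0.0007736873659109599 0.18349402687803523 r 0.20267611049881315 elev 115.12873084388971 F along ex,ey,z -2.612320229612121 -1.1599196193671932 6.636686297555661 w 0.01254003722740178
```

View pics/t7.png

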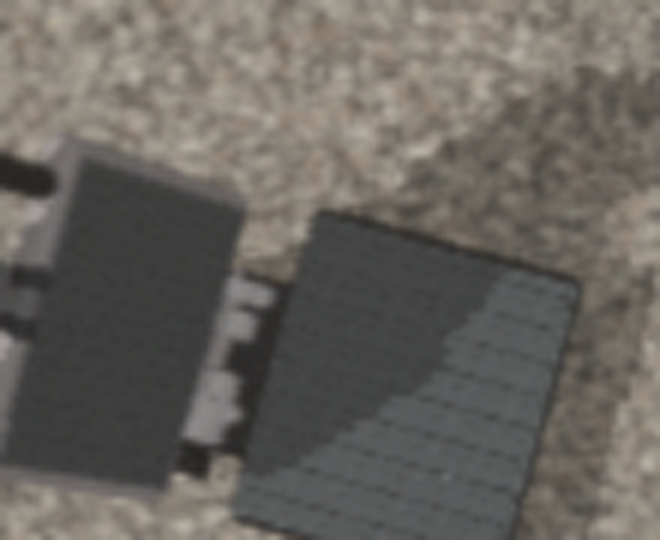

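The lid stands past upright and its dark underside is visible. A reaction of about −2.6 N has appeared along x, meaning the lid is touching the stop. I'll release and lift straight up.

{"op": "servo_tool", "data": {"rows": [0.0,0,0,0,0,0,0,0.0,0,0,0,0,0,0,0.0,0,0,0,0,0,0,0.0,0,0,0,0,0,0,0.0,0,0,-0.06,0,0,0,0.0,0,0,-0.1,0,0,0,0.0,0,0,-0.1,0,0,0,0.0,0,0,0,0,0,0]}}

```text
time_s: 15.05
ee_pos: [0.5229, 0.3153, 0.3047]
tcp_rot: [-3.112, 0.384, -0.011]
wrist_force: [0.6, 0.6, 1.0]
width: 0.0426
finger_force: 0.0
```

{"op": "servo_tool", "data": {"rows": [0,-0.1,0,0,0,0,0,0,-0.1,0,0,0,0,0,0,-0.1,0,0,0,0,0,0,-0.1,0,0,0,0,0,0,0,0,0,0,0,0,0,0,0,0,0,0,0,0,0,0,0,0,0,0]}}

```text
time_s: 15.63
ee_pos: [0.4043, 0.3435, 0.2985]
tcp_rot: [-3.117, 0.384, -0.0]
wrist_force: [0.5, 0.2, -0.4]
width: 0.0428
finger_force: 0.0
```

```bash
python3 -c "
from h import *
arc()
crop('side',200,60,200,280,2,'s8.png')"
```

```text
t 15.6333 bar x,y,z 0.0854843320381403 0.11953091453143906 0.26146866725720513 r 0.27508804950645543 elev 108.10459269391663 F along ex,ey,z 0.2992738901789589 -0.42499277875352537 -0.42437303885511013 w 0.04277191293612662
```

View pics/s8.png

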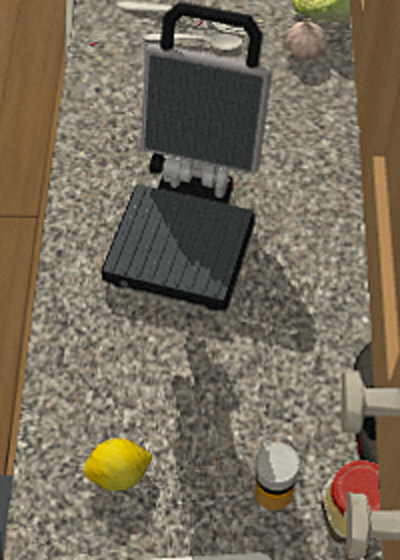

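The lid stands open by itself, with the bar at crop (210,30). The knob is home at (157,163), and the lemon and both jars are where they were. The robot is clear of everything.

```bash
python3 -c "
from h import *
print(bot.job_done())"
```

```text
the job is handed in; nothing more can be done
None
```

I handed the job in at about 16 s: the lid is seated and pinned with the knob against the barrel, it stands open by itself past upright against its stop, and the lemon and both jars were not touched.

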